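Lock the board holder and hold its spring jaw open

TASK

Get the circuit-board holder ready to receive a board: first turn its lock collar by the lever pin until the lever points at the raised rib of the lock mark, and leave it there. Then take the sliding jaw's pull tab, pull it against its spring until the jaw's pointer is in line with the rib on the marker clip, and keep it there: finish while holding the tab with the fingers, without letting go, because the jaw springs shut. Leave the other things on the bench where they are.

Things in the scene. Friction and masses are not known exactly. Their poses are not given: they have to be found in the camera images.
- board_holder: circuit-board holder fixed to the bench: a low plate, 124 mm wide, 380 mm long, with a fixed jaw across it and a round aluminium scale plate (156 mm across, top 32 mm above the bench) at its +y end. Origin on the bench; y lengthwise, from -170 mm to +208 mm; z up. Only the lever pin (top at 96 mm) and the pull tab (top at 104 mm) stand higher than 60 mm
- lock_collar (a joint): turn of the captive lock collar about its vertical axis, rad; grows clockwise seen from above; stops at 0 and 1.75. Released 0 to 0.35; at 1.30 its lever points straight at the lock mark. Stiff (about 0.12 N m, 2 to 3 N at the pin) and stays where it is left
- collar_axis (a point): on the collar's vertical turning axis, at the top of the post in its middle, 58 mm above the bench; at y = +130 mm, x = 0 of board_holder
- pin_top (a point): centre of the top (96 mm above the bench) of the collar's lever pin: upright round steel pin, 14 mm in diameter, 55 mm from the collar's axis, on the short lever of the dark knurled collar (68 mm across, top at 50 mm). The pin is free from its top down to the lever at 47 mm. The lever's narrow nose reaches 65 mm from the axis and points out over the scale plate
- lock_mark (a point): centre of the lock mark: a raised dark rib 14 mm long, 4 mm wide, pointing radially, on the scale plate 71 mm from the collar's axis (the other mark, a small round stud, is the released mark)
- jaw (a joint): travel of the sliding jaw, m: 0 closed (start), grows as the jaw is pulled along board_holder's -y, away from the scale plate; end stop at 0.080. A spring pulls it back to 0: about 5 N at the start of the travel, 10 to 14 N in the region of the marker clip
- tab_top (a point): centre of the top (104 mm above the bench) of the sliding jaw's pull tab: dark upright plate, 36 mm wide (x of board_holder), 12 mm thick (y, the pull direction), 56 mm tall; moves with the jaw (at y = -49 mm, x = 0 of board_holder when closed). 42 mm are clear between it and the jaw's plate (top at 60 mm); the end block on its other side is 50 mm high
- jaw_pointer (a point): tip of the sliding jaw's pointer: a small steel finger 4 mm wide that sticks out at the side (+x) of the jaw, 43 mm above the bench; moves with the jaw (at y = -2.5 mm, x = +61 mm of board_holder when closed)
- marker_clip: marker clip: small black block, 18 x 12 x 8 mm, fixed on the rail along the holder's +x side, with an aluminium rib 4 mm wide across its top (44 mm above the bench). Origin at the underside's centre, under the rib; axes as board_holder's. It marks the opening (36 to 56 mm of travel): there the pointer's tip and the rib have the same y in board_holder's axes
- circuit_board: bystander: green circuit board 60 x 90 x 4 mm with small parts on it, lying flat beside the holder; origin at its underside's centre
- flux_jar: bystander: small round jar, 44 mm wide, 45 mm tall, standing beside the holder; origin at its underside's centre
- screwdriver: bystander: screwdriver, 150 mm long, lying beside the holder; origin under its middle
- solder_reel: bystander: grey reel, 64 mm wide, 40 mm tall, standing on its end; origin at its underside's centre
- parts_tray: bystander: grey tray with compartments, 120 x 160 x 30 mm; origin at its underside's centre
- solvent_bottle: bystander: white bottle, 56 mm wide, 140 mm tall; origin at its underside's centre
- brush: bystander: brush, 170 mm long, lying flat; origin under its middle

How it is judged:
By the outcome, as a careful person would: the job done as asked, in the order asked, and still so for the second after the job is handed in, while the arm keeps its last pose, push and grip.
It also fails if it takes over 42 s, if anything falls off the work surface, if the arm or the gripper's body presses on something with over 40 N, if the wrist force passes 120 N, or if a joint passes its speed limit or range.

ROBOT

A 6-joint arm with a two-finger parallel gripper is mounted at the origin on the work surface. World frame = base frame: x ahead of the robot, y to its left, z up, the work surface at z = 0. Lengths are in m, angles in rad, forces in N, time in s.
With the tool pointing down it reaches from about 0.275 to 1 m from the base axis. Payload 8.4 kg.
Tool frame: the origin (TCP) lies on the centre line of the jaws, within the pads' length; the fingertips stand 17 mm ahead of it and the grasp point (between the pads) lies 2 mm behind it (bot.tcp_to_tips is the z of the fingertips in the tool frame, in m); z points along the fingers, y is the line along which they close (so a half turn about z gives the same grasp; the last joint's range is limited). The gripper opens to 85 mm and grips with 20 to 120 N. Pads are 22 mm wide; open, the fingers measure 114 mm over their backs; the gripper's body (76 mm by 85 mm) begins 54 mm behind the grasp point. The pads swing forward as they close: fully open they stand 13 mm farther back than shut.
Start: joints at [1.121, 0.353, 1.633, -0, 1.155, -0.002], TCP at [0.271, 0.563, 0.248] pointing down, gripper open.
Joint ranges: [-2.63, 2.63], [-0.92, 2.1], [0.06, 2.66], [-1.3, 4.44], [0, 2.69], [-3.02, 3.02]. Speed limits (rad/s): [2.22, 2.22, 2.79, 3.14, 3.14, 3.14].

INTERFACE

Orientations are given as a unit quaternion [x, y, z, w].
In Python, from workcell import bot, hand, kinematics, get_obs, vision, hand_in gives the robot as it stands. The module is installed in compiled form; this text tells all that it offers. Calls block until the motion is done:
- bot.reach(position, orientation): joint-space move of the TCP to a pose.
- bot.servo_line(position, ori=None, velocity=0.15): straight line of the TCP; ori=None keeps the orientation; velocity is the mean speed in m/s.
- bot.goto_joints(angles): joint-space move.
- hand.move_gripper(opening, strength=None): finger opening in m; strength is the grip in N (None keeps the last); returns when the fingers have stopped.
- bot.dwell(seconds).
- kinematics.solve_ik(position, orientation): joint angles nearest the present ones, or None.
- get_obs(): the state.
- vision.read_camera(name): name is "scene" or "side" or "wrist"; returns a dict with "frame" (420x560x3 uint8, red, green, blue), "intrinsics" (3x3 intrinsics, pixels), "view" (4x4, takes a point from world to camera coordinates). Camera axes: x right, y down, z forward; pixel columns grow to the right and rows downward; lengths in m; the calibration is good to about 2 mm. A picture is of the moment at which its call begins. There is no depth.
A pose or a line that the arm cannot do raises bot.IKError and nothing moves.
- hand_in(): hands the job in; it is judged then, once.
The state is a dict: "time_s": time; "joint_pos": joint angles; "joint_vel": joint speeds; "joint_efforts": joint torques, N m; "position": TCP position; "orientation": TCP orientation; "wrist_force": force on the tool from outside, world axes, zero at the start; "ft_torque": the same for the moment, N m; "gripper_width": finger opening in m; "grip_force": force on a finger pad.
Only numpy, scipy, OpenCV 4.12 (cv2) and the standard library are available. Lean on these libraries where they do the work, as an engineer would, in place of code of your own. Each camera call takes 0.05 s, during which the arm holds its last target. There are 200 camera calls.

## Working session

There is one attempt and no reset: what is moved stays moved. The work goes in short steps, each a Python script; the robot and the scene stay as the last script left them, time stands still between calls to the robot, and variables do not carry over. Pictures are saved under pics/ and viewed, at most 10 in all, crops included, and the job is handed in when it is done.

```bash
mkdir -p pics
cat > h.py <<'E'
from workcell import bot, hand, kinematics, get_obs, vision, hand_in
import numpy as np, cv2
def snap(cam,name,crop=None,k=1):
    d=vision.read_camera(cam); f=d["frame"][:,:,::-1]
    np.savez(f"pics/{name}.npz",K=d["intrinsics"],V=d["view"],f=f)
    if crop: f=f[crop[1]:crop[3],crop[0]:crop[2]]
    cv2.imwrite(f"pics/{name}.png",cv2.resize(f,None,fx=k,fy=k,interpolation=cv2.INTER_CUBIC)); return d
def px2w(name,u,v,z):
    d=np.load(f"pics/{name}.npz"); K,V=d["K"],d["V"]
    r=V[:3,:3].T@np.linalg.solve(K,[u,v,1]); o=-V[:3,:3].T@V[:3,3]
    return o+r*(z-o[2])/r[2]
def w2px(name,p):
    d=np.load(f"pics/{name}.npz"); q=d["K"]@(d["V"]@np.r_[p,1])[:3]; return q[:2]/q[2]
E
python3 - <<'E'
from h import *
for c in("scene","side"):
    d=snap(c,c+"0",k=1.4); print(c,np.round(-d["view"][:3,:3].T@d["view"][:3,3],3), d["intrinsics"][0,0])
print(get_obs())
E
```

```text
scene [ 0.88  -0.578  0.988] 423.30103085940584
side [ 0.03  -0.699  0.67 ] 396.7630963390201
{'time_s': 0.1, 'joint_pos': array([ 1.12057611e+00,  3.53603579e-01,  1.63407211e+00, -7.25345282e-06,
        1.15521273e+00, -2.41282163e-03]), 'joint_vel': array([-0.00122111, -0.00117731, -0.00319995, -0.00147058, -0.00042862,
       -0.00137753]), 'joint_efforts': array([ 1.43073510e-03, -6.06340528e+01, -3.42831230e+01,  2.46434283e-04,
        3.65498170e-03,  5.77614014e-05]), 'position': array([0.27044581, 0.56299275, 0.24761604]), 'orientation': array([ 2.22036082e-01,  9.75038234e-01, -6.32109296e-04, -1.42146417e-04]), 'wrist_force': array([-0.07700985,  0.21530714, -0.81040987]), 'ft_torque': array([-0.02043181, -0.03097866, -0.02965579]), 'grip_force': 0.0, 'gripper_width': 0.08526986474306457}
```

View pics/scene0.png

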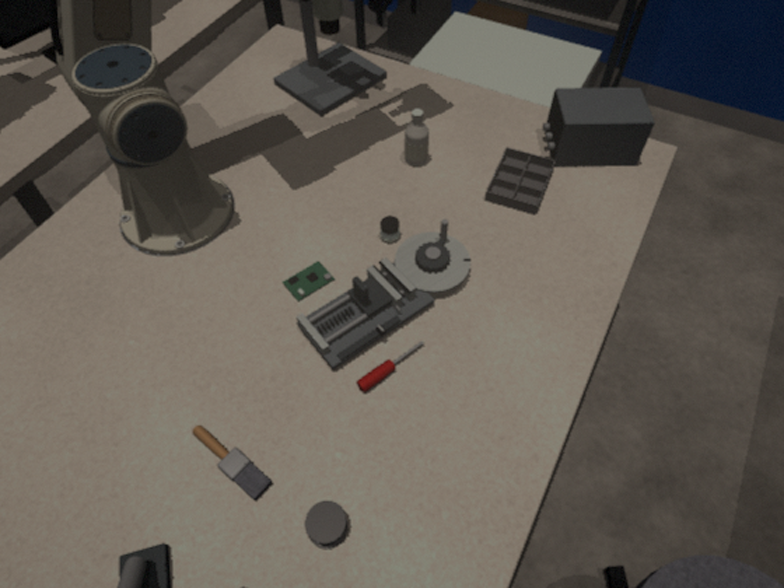

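View pics/side0.png

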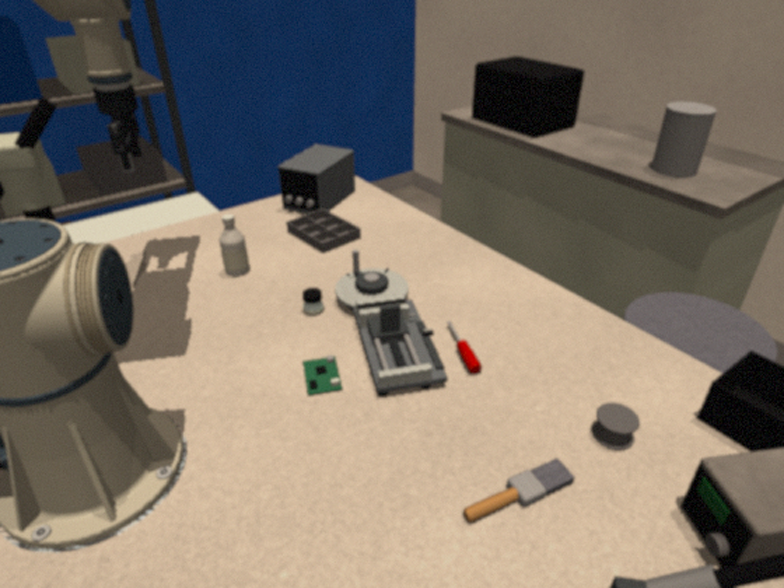

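The scene picture shows the collar near (432,253), the lever pin top near (444,223), the tab top near (361,281) and a dark mark near (467,260), all in enlarged pixels. I'll compute a rough pose and look with the wrist camera from above.

Run:
```python
from h import *
s=1.4
for n,u,v,z in[("scene0",432,253,.055),("scene0",444,223,.096),("scene0",361,281,.104),("scene0",467,260,.033),("side0",371,279,.055),("side0",356,254,.096),("side0",390,307,.104)]:
    print(n,np.round(px2w(n,u/s,v/s,z),4))
c=px2w("scene0",432/s,253/s,.055); t=px2w("scene0",361/s,281/s,.104)
y=(c-t)[:2]; y/=np.linalg.norm(y); print("yaw y-axis",np.degrees(np.arctan2(y[1],y[0])),np.linalg.norm((c-t)[:2]))
m=(c+t)/2
bot.reach([m[0],m[1],.33],get_obs()["orientation"])
d=snap("wrist","w0",k=1.4); print(np.round(d["view"],3),d["intrinsics"],get_obs()["position"],get_obs()["time_s"])
```

```text
scene0 [0.5839 0.1216 0.055 ]
scene0 [0.5841 0.1718 0.096 ]
scene0 [ 0.5126 -0.0366  0.104 ]
scene0 [0.6484 0.155  0.033 ]
side0 [0.5793 0.1176 0.055 ]
side0 [0.5741 0.1634 0.096 ]
side0 [ 0.5088 -0.0448  0.104 ]
yaw y-axis 65.72924775311687 0.17355108971857408
[[ 0.431  0.902 -0.002 -0.275]
 [ 0.866 -0.413  0.283 -0.516]
 [ 0.254 -0.124 -0.959  0.324]
 [ 0.     0.     0.     1.   ]] [[334.8590432    0.         275.05962606]
 [  0.         334.8590432  202.61107045]
 [  0.           0.           1.        ]] [0.54820983 0.04334405 0.32984561] 2.2833
```

View pics/w0.png

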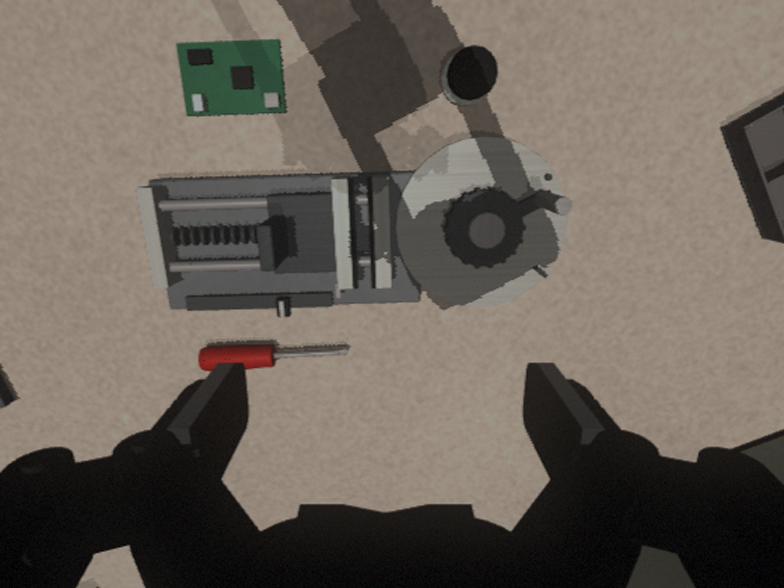

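The picture shows the post centre at (487,230), pin top at (564,205), lock rib at (540,270), stud at (548,177) and marker clip at (284,307). I need an enlarged crop for precision.

Run:
```python
from h import *
f=np.load("pics/w0.npz")["f"]
a=cv2.resize(f[115:235,160:420],None,fx=3,fy=3,interpolation=cv2.INTER_CUBIC)
cv2.imwrite("pics/w0c.png",np.clip(a*1.6,0,255).astype(np.uint8))
```

```text
(no output)
```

View pics/w0c.png

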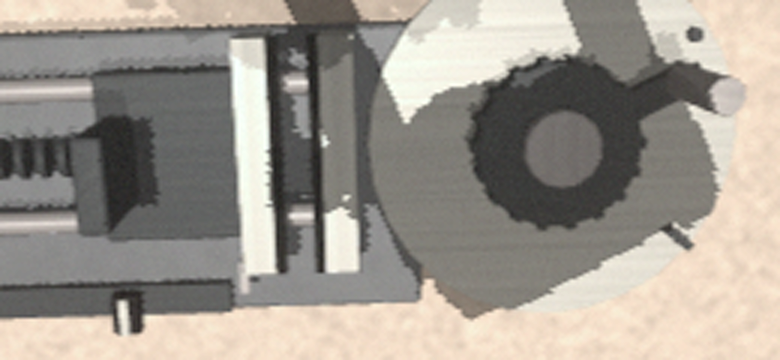

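The crop shows: post (563,149), pin top (727,96), lock rib (677,235) with ends (664,225)–(692,246), stud (695,34), tab top centre (90,187), pointer tip (244,291), clip rib (123,316).

Run:
```python
from h import *
g=lambda x,y,z:px2w("w0",160+x/3,115+y/3,z)
P=dict(axis=g(563,149,.058),pin=g(727,96,.096),lock=g(677,235,.034),stud=g(695,34,.034),tab=g(90,187,.104),ptr=g(244,291,.043),rib=g(123,316,.044))
L=np.array([[0,.13],[0,-.049],[.061,-.0025]]);W=np.array([P[k][:2] for k in("axis","tab","ptr")])
lc,wc=L.mean(0),W.mean(0);l,w=L-lc,W-wc
th=np.arctan2((l[:,0]*w[:,1]-l[:,1]*w[:,0]).sum(),(l*w).sum());R=np.array([[np.cos(th),-np.sin(th)],[np.sin(th),np.cos(th)]])
t=wc-R@lc;print("th",th,np.degrees(th),"t",t,"resid mm",1e3*(L@R.T+t-W))
for k,p in P.items(): print(k,np.round(p,4),"local",np.round(1e3*R.T@(p[:2]-t),1))
a=P["axis"][:2]
for k in("pin","lock","stud"): d=R.T@(P[k][:2]-a);print(k,np.hypot(*d),"ang local",np.degrees(np.arctan2(d[1],d[0])))
# cross check in scene/side
print({k:(np.round(w2px("scene0",p)*1.4),np.round(w2px("side0",p)*1.4)) for k,p in P.items()})
```

```text
th -0.4164861304121343 -23.862897498350495 t [0.530195   0.00386578] resid mm [[ 0.13620147  0.26725136]
 [-0.60046547 -0.41778107]
 [ 0.46426399  0.1505297 ]]
axis [0.5827 0.1225 0.058 ] local [ -0.  129.7]
pin [0.5806 0.1777 0.096 ] local [-24.3 179.3]
lock [0.6449 0.1558 0.034 ] local [ 43.5 185.4]
stud [0.5679 0.192  0.034 ] local [-41.7 187.3]
tab [ 0.511  -0.0405  0.104 ] local [  0.4 -48.4]
ptr [ 0.5845 -0.0232  0.043 ] local [60.6 -2.8]
rib [ 0.5718 -0.0756  0.044 ] local [ 70.2 -55.9]
pin 0.05522933146023698 ang local 116.03705086290296
lock 0.07063885038081674 ang local 51.99468841296778
stud 0.0710851997771237 ang local 125.86925015697166
{'axis': (array([432., 252.]), array([371., 276.])), 'pin': (array([444., 220.]), array([355., 250.])), 'lock': (array([466., 259.]), array([386., 270.])), 'stud': (array([439., 234.]), array([348., 274.])), 'tab': (array([359., 282.]), array([390., 305.])), 'ptr': (array([399., 309.]), array([415., 314.])), 'rib': (array([380., 327.]), array([427., 329.]))}
```

```bash
cat >> h.py <<'E'
TH=-.4165; T=np.array([.5302,.0039]); AX=np.array([.5828,.1226])
RL=np.array([[np.cos(TH),-np.sin(TH)],[np.sin(TH),np.cos(TH)]])
def loc(x,y,z): return np.r_[RL@[x,y]+T,z]
def quat(deg): a=np.radians((deg+90)/2); return [np.cos(a),np.sin(a),0,0]   # tool down, tool y at world angle deg
def pin(deg,z): a=np.radians(deg); return np.r_[AX+.0552*np.array([np.cos(a),np.sin(a)]),z]  # world angle of the lever
E
python3 - <<'E'
from h import *
print(get_obs()["joint_pos"].round(2))
for y0 in(-90,90):
  for a in(92.2,60,28.1): 
    j=kinematics.solve_ik(pin(a,.08),quat(a+y0)); print(y0,a,None if j is None else j.round(2))
for y in(-113.9,66.1):
  for yy in(-.049,-.102):
    j=kinematics.solve_ik(loc(0,yy,.09),quat(y)); print(y,yy,None if j is None else j.round(2))
E
```

```text
[ 0.08  0.17  1.7  -0.    1.28 -1.05]
-90 92.2 [ 0.29  0.53  1.79 -0.    0.82  0.26]
-90 60 [ 0.27  0.56  1.73 -0.    0.85  0.79]
-90 28.1 [ 0.23  0.58  1.7  -0.    0.87  1.31]
90 92.2 [ 0.29  0.53  1.79 -0.    0.82 -2.89]
90 60 [ 0.27  0.56  1.73 -0.    0.85 -2.35]
90 28.1 [ 0.23  0.58  1.7  -0.    0.87 -1.83]
-113.9 -0.049 [-0.08  0.4   2.   -0.    0.75  1.91]
-113.9 -0.102 [-0.18  0.38  2.03 -0.    0.73  1.8 ]
66.1 -0.049 [-0.08  0.4   2.   -0.    0.75 -1.24]
66.1 -0.102 [-0.18  0.38  2.03 -0.    0.73 -1.34]
```

Run:
```python
from h import *
A0,A1=92.2,28.1
bot.reach(pin(A0,.17),quat(A0-90))
hand.move_gripper(.05,strength=40)
bot.servo_line(pin(A0,.08),velocity=.12)
print(get_obs()["wrist_force"].round(1))
hand.move_gripper(0.0,strength=40)
o=get_obs();print(o["gripper_width"],o["grip_force"],o["wrist_force"].round(1),o["time_s"])
if .011<o["gripper_width"]<.018:
    for a in np.linspace(A0,A1,9)[1:]:
        bot.servo_line(pin(a,.08),quat(a-90),velocity=.05)
        o=get_obs();print(round(a,1),o["wrist_force"].round(1),round(o["gripper_width"],4),o["position"].round(4)-pin(a,.08).round(4),round(o["time_s"],2))
    d=snap("wrist","w1",k=1.4)
```

```text
[0.  0.5 0.3]
0.013138022838647328 38.92326772212982 [-0.2  1.4  5.9] 5.225
84.2 [ 1.1 -0.2  6.8] 0.0125 [0.001  0.0002 0.0008] 5.53
76.2 [ 0.4 -0.2  6.6] 0.0125 [0.0009 0.0002 0.0008] 5.84
68.2 [1.9 0.4 5.7] 0.0127 [0.001  0.0003 0.0008] 6.15
60.2 [2.  0.5 5.4] 0.0128 [0.001  0.0002 0.0008] 6.46
52.1 [2.6 1.1 5.9] 0.0129 [0.0011 0.0002 0.0008] 6.77
44.1 [2.2 0.7 4.5] 0.0127 [0.0011 0.0002 0.0008] 7.08
36.1 [2.6 0.6 5. ] 0.0129 [0.0012 0.0002 0.0008] 7.38
28.1 [ 2.6 -0.1  5.6] 0.0127 [0.0012 0.0002 0.0008] 7.69
```

View pics/w1.png

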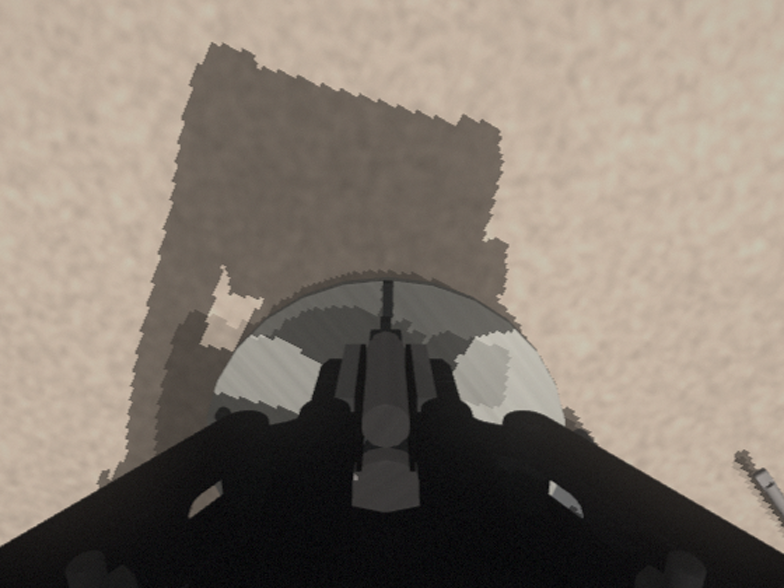

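The lever pin (386,425) and rib (388,305) are nearly in line. I'll release, go up and check from above with the view toward the tab.

Run:
```python
from h import *
hand.move_gripper(.05); 
p=get_obs()["position"]
bot.servo_line([p[0],p[1],.16],velocity=.15)
m=loc(.05,.06,.25)
bot.reach(m,quat(-113.9))
d=snap("wrist","w2")
f=np.load("pics/w2.npz")["f"]; c=w2px("w2",np.r_[AX,.058]); print(c,w2px("w2",loc(.0435,.1854,.034)),get_obs()["time_s"])
u,v=int(c[0]),int(c[1]); u0,v0=max(u-100,0),max(v-75,0); print(u0,v0)
a=cv2.resize(f[v0:v0+150,u0:u0+200],None,fx=4,fy=4,interpolation=cv2.INTER_CUBIC)
cv2.imwrite("pics/w2c.png",np.clip(a*1.6,0,255).astype(np.uint8))
```

```text
[205.29550741 227.87949103] [154.03028079 180.38819707] 9.6583
105 152
```

View pics/w2c.png

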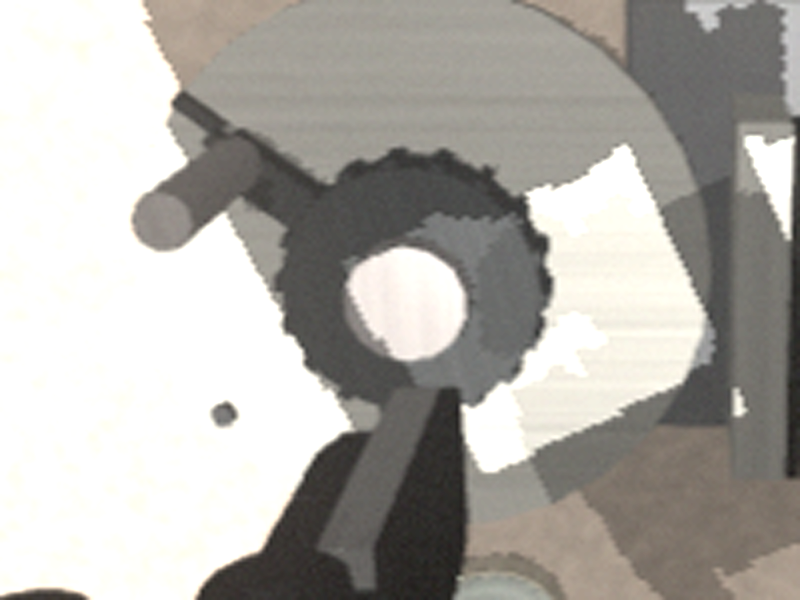

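Post centre is at (407,302), pin top (163,222), rib outer end (180,99), rib visible to about (225,130), stud (224,413). I'll compute the angles.

Run:
```python
from h import *
g=lambda x,y,z:px2w("w2",105+x/4,152+y/4,z)[:2]
a=g(407,302,.058); print(a,AX)
for n,x,y,z in[("pin",163,222,.096),("ribout",179.5,100,.034),("ribmid",202,115,.034),("stud",224,413,.034)]:
    d=RL.T@(g(x,y,z)-a); d2=RL.T@(g(x,y,z)-AX); print(n,np.hypot(*d).round(4),np.degrees(np.arctan2(d[1],d[0])).round(2),np.degrees(np.arctan2(d2[1],d2[0])).round(2))
```

```text
[0.58257394 0.1210721 ] [0.5828 0.1226]
pin 0.0549 53.11 51.81
ribout 0.0768 52.63 51.7
ribmid 0.07 52.51 51.49
stud 0.0716 126.09 126.54
```

Lever and rib agree to about 0.5°. On to the tab.

Run:
```python
from h import *
q=quat(-113.9)
bot.reach(loc(0,-.0487,.18),q)
bot.servo_line(loc(0,-.0487,.09),velocity=.12); print(get_obs()["wrist_force"].round(1))
hand.move_gripper(0.0,strength=90)
o=get_obs();print(o["gripper_width"],o["grip_force"],o["wrist_force"].round(1),o["time_s"])
if o["gripper_width"]>.009:
    for y in(-.075,-.1018):
        bot.servo_line(loc(0,y,.09),q,velocity=.05)
        o=get_obs();print(y,o["wrist_force"].round(1),RL.T@o["wrist_force"][:2],round(o["gripper_width"],4),RL.T@(o["position"][:2]-T),round(o["time_s"],2))
    bot.dwell(.2); snap("wrist","w3")
    c=w2px("w3",loc(.066,-.056,.044)); u0,v0=max(int(c[0])-70,0),max(int(c[1])-52,0); print(c,u0,v0)
    f=np.load("pics/w3.npz")["f"]
    a=cv2.resize(f[v0:v0+105,u0:u0+140],None,fx=5.5,fy=5.5,interpolation=cv2.INTER_CUBIC)
    cv2.imwrite("pics/w3c.png",np.clip(a*1.6,0,255).astype(np.uint8))
```

```text
[-0.3  0.8 -0.3]
0.010878126168874775 87.7830183506012 [-2.  -2.6  5.2] 11.6
-0.075 [0.8 8.2 5.6] [-2.58279047  7.8007647 ] 0.0107 [ 0.00041942 -0.07408481] 12.28
-0.1018 [ 2.2 11.1  4.3] [-2.45777076 11.05931081] 0.0111 [ 0.00045017 -0.10041556] 12.96
[186.07128989 115.52090369] 116 63
```

View pics/w3c.png

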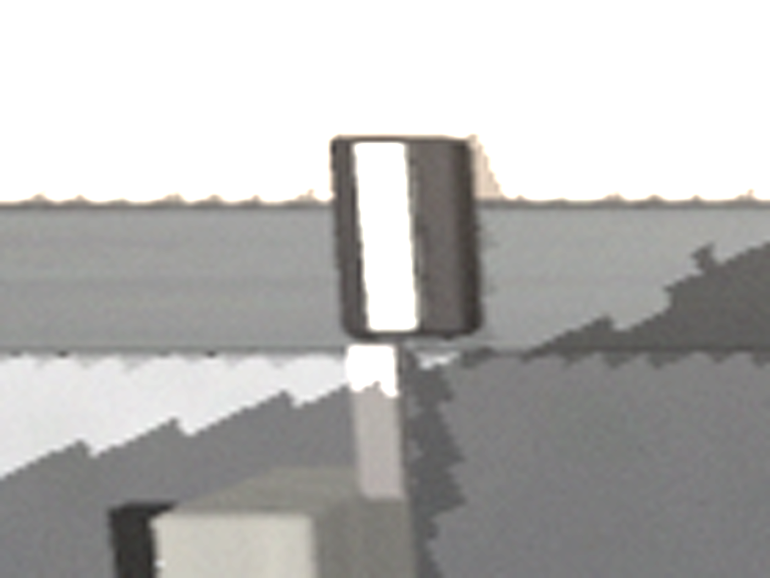

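The clip rib spans (381,142) to (392,330) and the pointer runs (380,498) to tip (372,345), slightly left (+y), so it needs a bit more pull.

Run:
```python
from h import *
q=quat(-113.9)
g=lambda n,x,y,z:1e3*(RL.T@(px2w(n,116+x/5.5,63+y/5.5,z)[:2]-T))
r=[g("w3",381,142,.044),g("w3",392,330,.044)];t=[g("w3",372,346,.043),g("w3",381,480,.043)];print(r,t)
dy=((r[0]+r[1])/2-t[0])[1]; print("dy mm",dy)
if -5<dy<0:
    bot.servo_line(loc(0,-.1018+dy/1e3,.09),q,velocity=.02); bot.dwell(.3)
    o=get_obs();print(o["wrist_force"].round(1),RL.T@(o["position"][:2]-T),o["gripper_width"],o["time_s"])
    snap("wrist","w4"); f=np.load("pics/w4.npz")["f"]
    a=cv2.resize(f[63:168,116:256],None,fx=5.5,fy=5.5,interpolation=cv2.INTER_CUBIC)
    cv2.imwrite("pics/w4c.png",np.clip(a*1.6,0,255).astype(np.uint8))
```

```text
[array([ 78.63436733, -56.56742528]), array([ 62.3615038, -56.3280314])] [array([ 60.8740842 , -54.12079809]), array([ 48.57542816, -54.00936618])]
dy mm -2.326930247544034
[ 1.5 12.4  5. ] [ 0.00042026 -0.10255831] 0.01061456835889248 13.775
```

View pics/w4c.png

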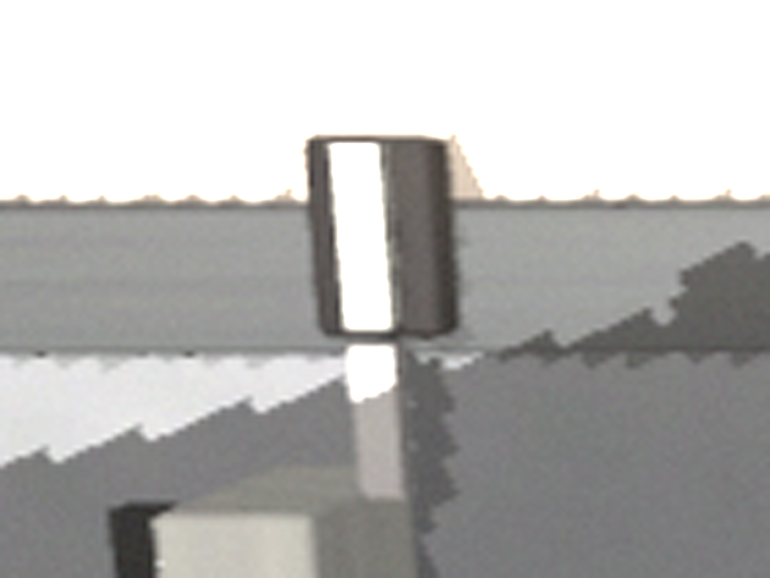

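The rib line runs (356,142) to (367,330) and meets the pointer tip (371,346) to within about 3 px, roughly 0.3 mm. The tab is held, so I'm handing in.

```bash
python3 -c "
from h import *
print(hand_in()); o=get_obs(); print(o['gripper_width'],o['time_s'])"
```

```text
the job is handed in; nothing more can be done
None
the job is handed in; nothing more can be done
```

The job is handed in: the lock collar's lever points at the lock rib to within about 0.5°, and the gripper is holding the pull tab with the jaw pointer about 0.3 mm from the clip's rib, both judged from the camera pictures.

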